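# Pack the two tall amethyst points

## Robot

A 7-joint arm with a two-finger parallel gripper is mounted at the origin on the work surface. World frame = base frame: x ahead of the robot, y to its left, z up, the work surface at z = 0. Lengths are in m, angles in rad, forces in N, time in s.
With the tool pointing down it reaches from about 0.425 to 0.875 m from the base axis. Payload 4.7 kg.
Tool frame: the origin (TCP) lies on the mounting face of the last link; the fingertips stand 173 mm ahead of it and the grasp point (between the pads) lies 155 mm ahead of it (manip.grip_point_offset is the distance from the TCP to the grasp point, in m); z points along the fingers, x is the direction in which the jaws open and shut, and the axes are right-handed (so a half turn about z gives the same grasp; the last joint's range is limited). The gripper opens to 85 mm and grips with 20 to 120 N. Pads are 22 mm wide; open, the fingers measure 114 mm over their backs; the gripper's body (76 mm by 85 mm) begins 54 mm behind the grasp point. The pads swing forward as they close: fully open they stand 13 mm farther back than shut.
Start: joints at [-1.235, 0.321, -0.07, 1.45, 0.023, 1.371, -0.057], TCP at [0.206, 0.617, 0.405] pointing down, gripper open.
Joint ranges: [-2.86, 2.86], [-0.3, 2.09], [-1.38, 1.24], [0.06, 2.45], [-1.56, 4.7], [0.09, 2.05], [-2.69, 2.69]. Speed limits (rad/s): [2.57, 2.57, 3.14, 3.14, 3.14, 3.14, 3.14].

## Interface

Orientations are given as [roll, pitch, yaw] about the fixed x, y, z axes, in that order (R = Rz(yaw) Ry(pitch) Rx(roll)).
In Python, from bench import manip, vision gives the robot as it stands. The module is installed in compiled form; this text tells all that it offers.
- The arm moves only by the tool arm_command, never from a script. Its argument "motion" is a list of rows, each an object of numbers: "x", "y", "z": the shift along the tool's x, y, z in mm; "twist": the turn about the tool's z in rad. In form: [{"x": .., "y": .., "z": .., "twist": ..}, ...]. A call has 1 to 8 rows; each row is the pose to reach, as a shift and turn from the pose commanded when the call began, along the tool's axes at that moment; what a row does not reach only later rows make up. A row lasts 1/8 s, in which the tool goes at most 62.5 mm and 10.7 degrees, less where a joint would pass 70% of its speed; a pose out of reach is approached as far as the arm can. A call with a gripper value outside its range is refused whole. "fingers" is the opening, from -1 (shut) to 1 (fully open), set as the call begins (left out, the last holds). The fingers move at their own pace and stop on an object; the grip force is fixed at half the most. Time passes only in rows, so rows that repeat a pose let the fingers close. It gives the time, the measured TCP pose, the force and the opening at its end, in the units of the state.
- manip.sense(): the state, without advancing time (a new reading comes with each control period).
- vision.grab_frame(name): name is "scene" or "top" or "wrist"; returns a dict with "color" (480x640x3 uint8, red, green, blue), "z_map" (480x640 float32, m along the optical axis (not along the pixel's ray), 0 where there is no reading), "fx", "fy", "cx", "cy" (pixels), "dist" ([k1, k2, p1, p2, k3] as OpenCV has them; the pictures are not rectified), "rvec" (rotation vector, rad) and "tvec" (3), from world to camera coordinates, as OpenCV has them; the wrist camera has in their place "hand_eye" (4x4, takes a point from camera to tool coordinates, whose origin is the TCP and whose axes are the tool frame's). Camera axes: x right, y down, z forward; pixel columns grow to the right and rows downward; lengths in m; the calibration is good to about 2 mm. A picture is of the moment at which its call begins: read the wrist's pose just before it.
- manip.hand_in(): hands the job in, once; it reports no verdict.
The state is a dict: "t": time; "joints": joint angles; "qd": joint speeds; "joint_torque": joint torques, N m; "tcp_pos": TCP position; "tool_rot": TCP orientation; "wrist_force": force on the tool from outside, world axes, zero at the start; "ft_torque": the same for the moment, N m; "width": opening from 0.0 (shut) to 1.0 (fully open).
Only numpy, scipy, OpenCV 4.12 (cv2) and the standard library are available. Lean on these libraries where they do the work, as an engineer would, in place of code of your own. Each camera call takes 0.05 s, during which the arm holds its last target.

## Task

Stand the two tall amethyst points upright in the white foam crate, each in a cell of its own; any of its cells will do. Keep them upright on the way, set them down rather than drop them, and leave the short amethyst point standing where it is.

Things in the scene. Friction and masses are not known exactly. Their poses are not given: they have to be found in the camera images.
- crate: the open white foam packing crate, which stays fixed to the counter: 84 mm (its x) by 232 mm (its y) and 38 mm high, with a row of three equal empty cells with greyer floors along its y. Walls, dividers and floor are 10 mm thick; each cell is 64 by 64 mm inside and 28 mm deep, with centres at y = -74, 0 and +74 mm on its x = 0 line. Origin: centre of its underside, on the counter; z up. A stone on a cell's floor stands 10 mm above the counter.
- tower_a: one of two alike: a tall polished amethyst point: an upright purple six-sided column with a paler conical tip, 34 mm across the flats and 39 mm across the corners, 92 mm tall (straight sides up to 72 mm, tip above), 0.15 to 0.3 kg, standing loose on the counter. Origin: centre of its underside; z runs up to the tip; two opposite flats face its own +x and -x (further flats every 60 degrees). The other stones stand at least 95 mm away, centre to centre.
- tower_b: the other of the two alike: a tall polished amethyst point: an upright purple six-sided column with a paler conical tip, 34 mm across the flats and 39 mm across the corners, 92 mm tall (straight sides up to 72 mm, tip above), 0.15 to 0.3 kg, standing loose on the counter. Origin: centre of its underside; z runs up to the tip; two opposite flats face its own +x and -x (further flats every 60 degrees). The other stones stand at least 95 mm away, centre to centre.
- short_point: a short amethyst point of the same purple stone and the same six-sided section (34 mm across the flats), only 50 mm tall (straight sides up to 30 mm), standing loose among the others; it is to stay. Origin: centre of its underside; z up.
Things that resemble listed ones, but are neither listed nor needed, are in the scene too. What is shaped like the tower_b but green is not meant. What is shaped like the tower_a but yellow is not meant.

How it is judged:
At the end, for the whole second after the job is handed in: Both tall points stand on the floors of two different cells of the crate: within 20 mm of a cell's centre along both crate axes, underside 4 to 16 mm above the crate's underside, within 10 degrees of upright, at rest; and the short point stands upright within 30 mm of where it began (x of tower_a in the frame of crate between -0.02 and 0.02 m and (y of tower_a in the frame of crate between -0.094 and -0.054 m or y of tower_a in the frame of crate between -0.02 and 0.02 m or y of tower_a in the frame of crate between 0.054 and 0.094 m) and z of tower_a in the frame of crate between 0.004 and 0.016 m and angle between each of tower_a, tower_b, short_point's own z axis and vertical below 0.175 rad and linear speed of each of tower_a, tower_b below 0.02 m/s and x of tower_b in the frame of crate between -0.02 and 0.02 m and (y of tower_b in the frame of crate between -0.094 and -0.054 m or y of tower_b in the frame of crate between -0.02 and 0.02 m or y of tower_b in the frame of crate between 0.054 and 0.094 m) and z of tower_b in the frame of crate between 0.004 and 0.016 m and horizontal distance between tower_a and tower_b above 0.05 m and distance of short_point from where it was at the start of the episode below 0.03 m); the robot touches nothing.
It fails at once if a tall point tips more than 45 degrees from upright (angle between any of tower_a, tower_b's own z axis and vertical above 0.785 rad).
It fails at once if a tall point is dropped or thrown (faster than 0.7 m/s, a fall of about 25 mm, while out of the fingers) ((linear speed of tower_a above 0.7 m/s and contact force between the fingers and tower_a below 0.05 N) or (linear speed of tower_b above 0.7 m/s and contact force between the fingers and tower_b below 0.05 N)).
It fails at once if the short point is moved more than 30 mm or knocked over (distance of short_point from where it was at the start of the episode above 0.03 m or angle between short_point's own z axis and vertical above 0.785 rad).
It also fails if it takes over 58 s, if anything falls off the work surface, if the arm or the gripper's body presses on something with over 40 N, if the wrist force passes 120 N, or if a joint passes its speed limit or range.

## Working session

There is one attempt and no reset: what is moved stays moved. The work goes in short steps, Python scripts to look and compute and a tool call to move; the robot and the scene stay as the last step left them, time stands still between calls to the robot, and variables do not carry over. Pictures are saved under pics/ and viewed, and the job is handed in when it is done.

Besides the shell and the picture viewer there is one more tool, called after "Request:" as name(argument=value, ...), one argument or row to a line, values as JSON. arm_command: Moves the arm, as the interface text tells. Its arguments: {"type":"object","properties":{"motion":{"type":"array","items":{"type":"object","properties":{"x":{"type":"number"},"y":{"type":"number"},"z":{"type":"number"},"twist":{"type":"number"}}}},"fingers":{"type":"number"}},"required":["motion"]}

```bash
mkdir -p pics; ls; cat > h.py <<'E'
import numpy as np, cv2
from bench import manip, vision
def save(n,c): cv2.imwrite('pics/'+n+'.png', cv2.cvtColor(c,cv2.COLOR_RGB2BGR))
E
python3 - <<'E'
from h import *
import pickle
s=manip.sense(); print({k:np.round(v,3) for k,v in s.items()}, manip.grip_point_offset)
for n in('scene','top','wrist'):
    f=vision.grab_frame(n); save(n+'0',f['color']); pickle.dump((s,f),open(n+'0.pkl','wb'))
    print(n,{k:np.round(v,3) for k,v in f.items() if k not in('color','z_map')}, (f['z_map']>0).mean())
E
```

```text
pics
{'t': np.float64(0.0), 'joints': array([-1.235,  0.322, -0.07 ,  1.452,  0.023,  1.371, -0.057]), 'qd': array([ 0.   , -0.   , -0.   ,  0.   , -0.001,  0.   ,  0.   ]), 'joint_torque': array([ 0.0000e+00, -4.9358e+01, -3.8200e-01, -3.1434e+01,  1.3000e-02,
        1.1000e-02, -0.0000e+00]), 'tcp_pos': array([0.206, 0.616, 0.404]), 'tool_rot': array([3.142e+00, 2.000e-03, 1.249e+00]), 'wrist_force': array([ 0.196, -0.58 ,  0.053]), 'ft_torque': array([-0.016, -0.002, -0.008]), 'width': np.float64(0.998)} 0.1547
scene {'fx': np.float64(588.651), 'fy': np.float64(588.651), 'cx': np.float64(321.697), 'cy': np.float64(233.387), 'dist': array([-0.075,  0.   ,  0.   ,  0.   ,  0.   ]), 'rvec': array([ 1.158,  2.579, -0.734]), 'tvec': array([ 0.362, -0.343,  1.214])} 0.9959016927083333
top {'fx': np.float64(445.727), 'fy': np.float64(445.727), 'cx': np.float64(312.41), 'cy': np.float64(238.162), 'dist': array([-0.005,  0.   ,  0.   ,  0.   ,  0.   ]), 'rvec': array([ 2.175, -2.126,  0.222]), 'tvec': array([-0.016,  0.539,  0.604])} 0.9959049479166666
wrist {'fx': np.float64(382.83), 'fy': np.float64(382.83), 'cx': np.float64(322.667), 'cy': np.float64(240.669), 'dist': array([-0.051,  0.   ,  0.   ,  0.   ,  0.   ]), 'hand_eye': array([[ 1.   , -0.   ,  0.001, -0.   ],
       [ 0.   ,  0.948,  0.319, -0.082],
       [-0.001, -0.319,  0.948,  0.029],
       [ 0.   ,  0.   ,  0.   ,  1.   ]])} 0.9960026041666666
```

View pics/scene0.png

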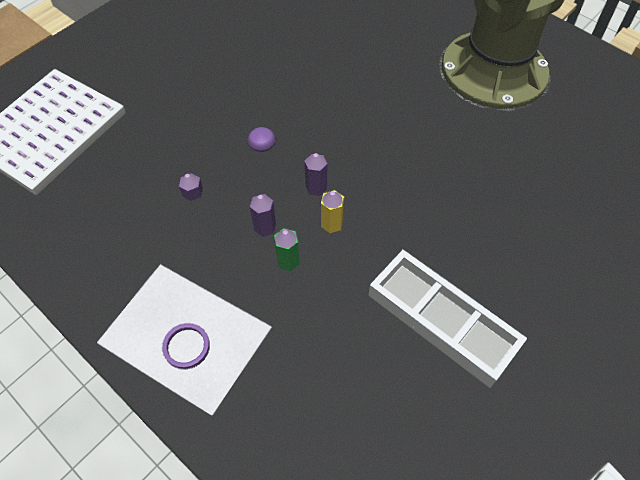

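View pics/top0.png

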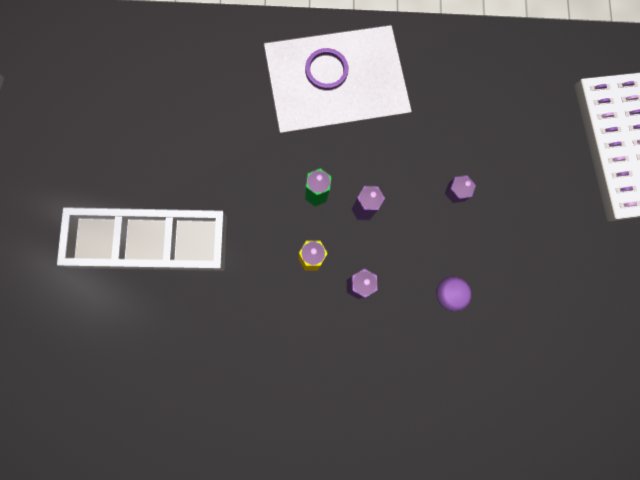

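View pics/wrist0.png

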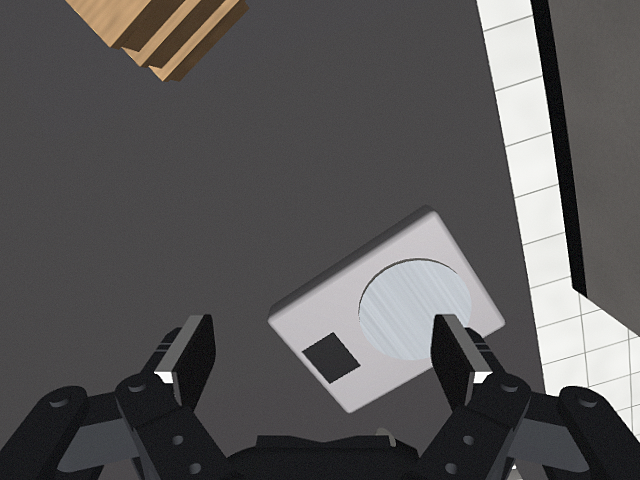

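The scene view shows the tall points at about (315,170) and (262,212), and the short point at (190,185). Yellow is at (332,210), green at (286,248), and the crate is around (447,315). The top view shows the towers at (371,197) and (364,283), the short point at (462,187), and the crate at x 60–223, y 208–268. Next I measure.

```bash
cat >> h.py <<'E'
import pickle
def rays(f,px):
    px=np.asarray(px,float).reshape(-1,1,2)
    K=np.array([[f['fx'],0,f['cx']],[0,f['fy'],f['cy']],[0,0,1]])
    u=cv2.undistortPoints(px,K,np.array(f['dist'],float)).reshape(-1,2)
    d=np.c_[u,np.ones(len(u))]
    R=cv2.Rodrigues(np.array(f['rvec'],float))[0]; t=np.array(f['tvec'],float).ravel()
    return -R.T@t, d@R
def plane(f,px,z):
    c,d=rays(f,px); return c+d*((z-c[2])/d[:,2])[:,None]
def tri(f1,p1,f2,p2):
    c1,d1=rays(f1,p1);c2,d2=rays(f2,p2);out=[]
    for a,b in zip(d1,d2):
        A=np.c_[a,-b];s=np.linalg.lstsq(A,c2-c1,rcond=None)[0]
        P,Q=c1+a*s[0],c2+b*s[1]; out.append(np.r_[(P+Q)/2,np.linalg.norm(P-Q)])
    return np.array(out)
E
python3 - <<'E'
from h import *
F={n:pickle.load(open(n+'0.pkl','rb'))[1] for n in('scene','top')}
for n,f in F.items():
    hsv=cv2.cvtColor(f['color'],cv2.COLOR_RGB2HSV)
    for nm,lo,hi in(('purplecap',(125,40,110),(170,255,255)),('purple',(120,60,30),(170,255,255))):
        m=cv2.inRange(hsv,lo,hi)
        k,lab,st,ce=cv2.connectedComponentsWithStats(m)
        print(n,nm,[(*st[i],*np.round(ce[i],1)) for i in range(1,k) if 120<st[i][4]<2000])
c=F['top']['color'][150:320,290:490]; save('topz',cv2.resize(c,None,fx=4,fy=3.5,interpolation=cv2.INTER_CUBIC))
c=F['scene']['color'][110:290,160:360]; save('scenez',cv2.resize(c,None,fx=4,fy=3.3,interpolation=cv2.INTER_CUBIC))
c=F['top']['color'][195:280,45:235]; save('cratez',cv2.resize(c,None,fx=4,fy=4,interpolation=cv2.INTER_CUBIC))
E
```

```text
scene purplecap [(np.int32(248), np.int32(127), np.int32(27), np.int32(23), np.int32(474), np.float64(260.9), np.float64(137.9)), (np.int32(304), np.int32(153), np.int32(23), np.int32(18), np.int32(291), np.float64(315.3), np.float64(161.9)), (np.int32(179), np.int32(173), np.int32(21), np.int32(18), np.int32(278), np.float64(189.0), np.float64(181.6)), (np.int32(323), np.int32(192), np.int32(19), np.int32(16), np.int32(239), np.float64(332.1), np.float64(199.5)), (np.int32(250), np.int32(194), np.int32(23), np.int32(20), np.int32(328), np.float64(260.9), np.float64(203.2)), (np.int32(276), np.int32(230), np.int32(20), np.int32(18), np.int32(275), np.float64(285.6), np.float64(238.3)), (np.int32(162), np.int32(323), np.int32(47), np.int32(44), np.int32(601), np.float64(184.9), np.float64(344.8))]
scene purple [(np.int32(247), np.int32(127), np.int32(29), np.int32(25), np.int32(541), np.float64(261.0), np.float64(138.8)), (np.int32(304), np.int32(154), np.int32(23), np.int32(42), np.int32(582), np.float64(315.6), np.float64(178.9)), (np.int32(179), np.int32(173), np.int32(23), np.int3
[... 1191 characters left out ...]
3), np.float64(68.0)), (np.int32(309), np.int32(172), np.int32(20), np.int32(19), np.int32(297), np.float64(318.3), np.float64(181.3)), (np.int32(445), np.int32(175), np.int32(31), np.int32(28), np.int32(602), np.float64(459.9), np.float64(188.7)), (np.int32(352), np.int32(185), np.int32(33), np.int32(35), np.int32(764), np.float64(367.6), np.float64(202.5)), (np.int32(303), np.int32(243), np.int32(21), np.int32(21), np.int32(314), np.float64(312.7), np.float64(252.8)), (np.int32(347), np.int32(268), np.int32(31), np.int32(31), np.int32(676), np.float64(361.8), np.float64(284.0)), (np.int32(437), np.int32(276), np.int32(35), np.int32(36), np.int32(987), np.float64(453.7), np.float64(293.5))]
```

View pics/topz.png

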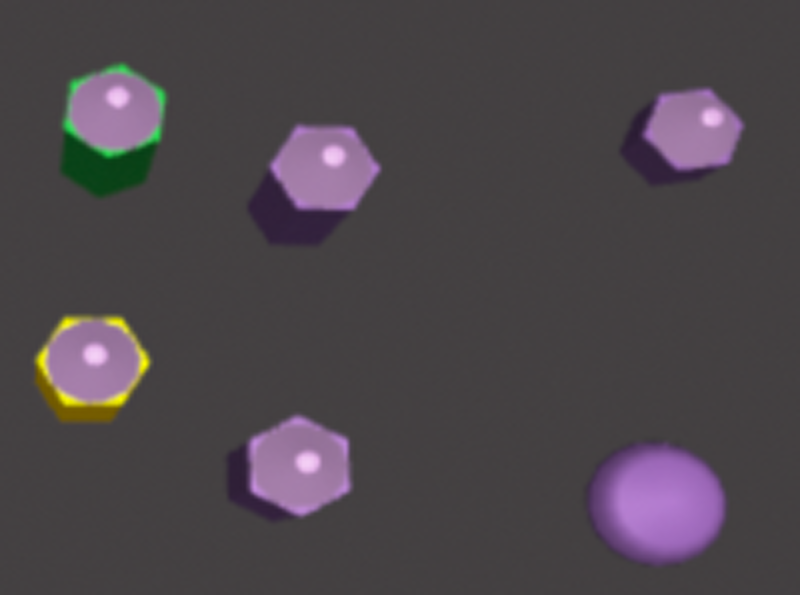

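View pics/scenez.png

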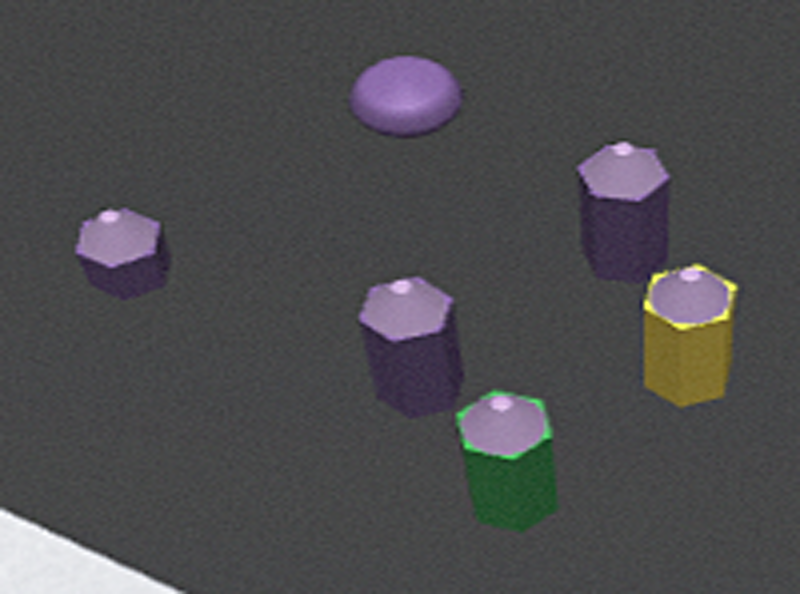

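View pics/cratez.png

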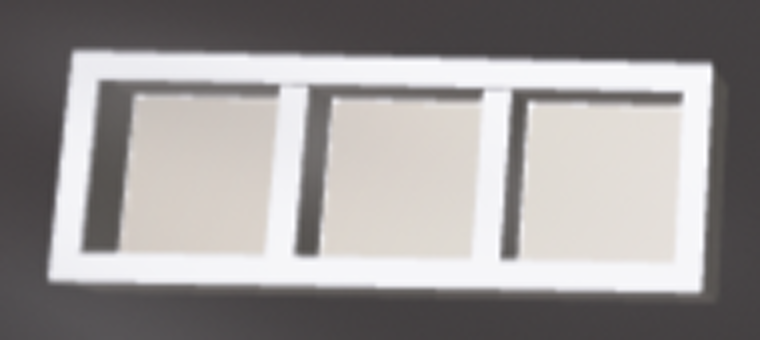

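```bash
cat > m.py <<'E'
from h import *
F={n:pickle.load(open(n+'0.pkl','rb'))[1] for n in('scene','top')}
def comps(f,m,a0,a1):
    k,lab,st,ce=cv2.connectedComponentsWithStats(m)
    return [((lab==i).astype(np.uint8),st[i],ce[i]) for i in range(1,k) if a0<st[i][4]<a1]
T={}
for n,f in F.items():
    hsv=cv2.cvtColor(f['color'],cv2.COLOR_RGB2HSV).astype(int)
    g=cv2.GaussianBlur(f['color'].astype(np.float32),(0,0),.7)
    m=cv2.inRange(hsv.astype(np.uint8),(125,40,110),(170,255,255)); m=cv2.morphologyEx(m,cv2.MORPH_CLOSE,np.ones((5,5)))
    T[n]=[]
    for mm,st,ce in comps(f,m,150,700):
        v=g.min(2)*mm
        if v.max()<150 : continue
        y,x=np.nonzero(v>.5*(np.median(v[mm>0])+v.max())); w=v[y,x]-np.median(v[mm>0])
        T[n].append((np.array([(x*w).sum()/w.sum(),(y*w).sum()/w.sum()]),mm))
    print(n,[np.round(a,1) for a,_ in T[n]])
names={'A':((364,282),(315,160)),'B':((370,197),(261,203)),'S':((463,186),(189,181)),'Y':((312,252),(332,199)),'G':((318,181),(285,238))}
for k,(pt,ps) in names.items():
    a=min(T['top'],key=lambda q:np.hypot(*(q[0]-pt)));b=min(T['scene'],key=lambda q:np.hypot(*(q[0]-ps)))
    tip=tri(F['top'],[a[0]],F['scene'],[b[0]])[0]
    z=.03 if k=='S' else .072
    c=max(cv2.findContours(a[1],cv2.RETR_EXTERNAL,cv2.CHAIN_APPROX_NONE)[0],key=cv2.contourArea)
    P=plane(F['top'],c.reshape(-1,2),z)[:,:2]
    M=cv2.moments((P*1e5).astype(np.int32).reshape(-1,1,2)); cen=np.array([M['m10'],M['m01']])/M['m00']/1e5
    r=P-cen; 
    # sixfold harmonic of corner radius, resampled uniformly in angle
    th=np.linspace(-np.pi,np.pi,360,endpoint=False);a_=np.arctan2(r[:,1],r[:,0]);o=np.argsort(a_)
    R=np.interp(th,a_[o],np.hypot(*r.T)[o],period=2*np.pi)
    h=(R*np.exp(-6j*th)).mean(); corner=-np.angle(h)/6
    print(k,'tip',np.round(tip,4),'cen',np.round(cen,4),'corner dir deg mod60',np.degrees(corner).round(1),'flat',(np.degrees(corner)+30).round(1), abs(h)*1e3,'r',R.mean().round(4))
z4=np.array([(74,50),(713,64),(704,293),(49,281)])/4+[45-.375,195-.375]
# refine crate by mask quad
f=F['top'];v=cv2.inRange(f['color'],(205,205,205),(255,255,255)); v[:,:50]=0;v[:,235:]=0;v[:200]=0;v[280:]=0
c=np.vstack(cv2.findContours(v,cv2.RETR_EXTERNAL,cv2.CHAIN_APPROX_NONE)[0]); hull=cv2.convexHull(c)
q=cv2.approxPolyDP(hull,4,True).reshape(-1,2);print('quad',q.tolist(),z4.tolist())
P=plane(f,z4,.038);print(np.round(P,4)); print('cen',P.mean(0),'sides',[np.linalg.norm(P[i]-P[(i+1)%4]).round(4) for i in range(4)])
e=P[1]-P[0]+P[2]-P[3];print('long axis yaw',np.degrees(np.arctan2(e[1],e[0])))
c=F['scene']['color'][240:395,360:540]; save('cratescene',cv2.resize(c,None,fx=4,fy=3.8,interpolation=cv2.INTER_CUBIC))
E
python3 m.py
```

```text
scene [array([315.2, 155. ]), array([187. , 175.4]), array([332.3, 192.9]), array([259.8, 196.8]), array([284.8, 231.9]), array([179.6, 339.5])]
top [array([327.4,  65. ]), array([318.9, 177.3]), array([467.4, 183.3]), array([372.9, 194.1]), array([313.1, 251. ]), array([366.5, 281.7])]
A tip [ 0.4741 -0.0762  0.0887  0.    ] cen [ 0.4739 -0.0759] corner dir deg mod60 1.8 flat 31.8 0.5716371737721575 r 0.0179
B tip [ 5.958e-01 -8.520e-02  8.870e-02  1.000e-04] cen [ 0.5955 -0.0851] corner dir deg mod60 -29.9 flat 0.1 0.5464281952135549 r 0.0177
S tip [ 6.288e-01 -2.360e-01  4.670e-02  5.000e-04] cen [ 0.6287 -0.2358] corner dir deg mod60 -20.2 flat 9.8 0.562481206808911 r 0.0179
Y tip [ 0.5139 -0.0036  0.0891  0.    ] cen [ 0.514  -0.0037] corner dir deg mod60 5.3 flat 35.3 0.09501907139765144 r 0.0149
G tip [ 0.6174 -0.0096  0.0897  0.    ] cen [ 0.6173 -0.0097] corner dir deg mod60 18.5 flat 48.5 0.11998405249026481 r 0.0148
quad [[63, 209], [221, 211], [219, 267], [58, 264]] [[63.125, 207.125], [222.875, 210.625], [220.625, 267.875], [56.875, 264.875]]
[[0.5765 0.3614 0.038 ]
 [0.578  0.1292 0.038 ]
 [0.493  0.1279 0.038 ]
 [0.4917 0.3607 0.038 ]]
cen [0.53480228 0.24481131 0.038     ] sides [np.float64(0.2322), np.float64(0.085), np.float64(0.2329), np.float64(0.0848)]
long axis yaw -89.66143227936415
```

```bash
ls pics
```

```text
cratescene.png
cratez.png
scene0.png
scenez.png
top0.png
topz.png
wrist0.png
```

View pics/cratescene.png

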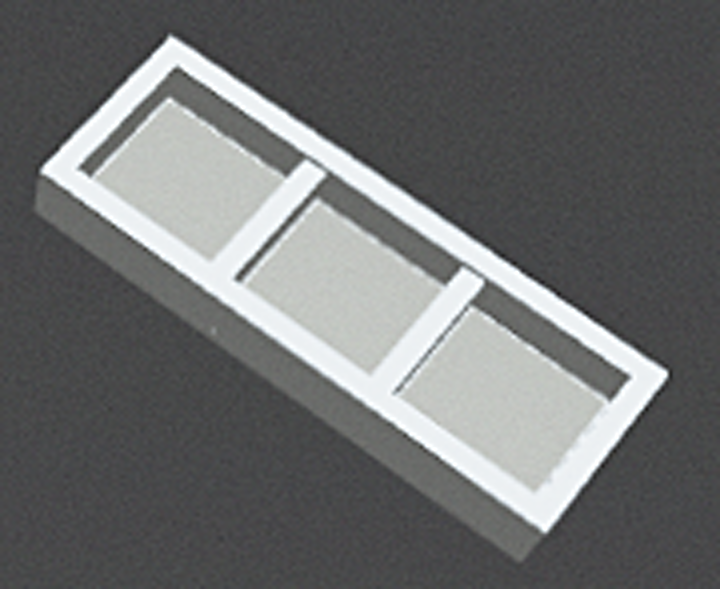

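The scene view shows the same three-cell crate, with rim corners at about (402,249), (527,338), (496,380) and (370,285). I'll check the crate heights from two views and plan the first move.

```bash
cat >> h.py <<'E'
def plan(x,y,z,yawdeg,s=None):
    from scipy.spatial.transform import Rotation as Ro
    s=s or manip.sense(); R=Ro.from_euler('xyz',s['tool_rot']).as_matrix()
    d=R.T@(np.array([x,y,z])-s['tcp_pos'])*1e3
    yaw=np.arctan2(R[1,0],R[0,0]); dy=(np.radians(yawdeg)-yaw+np.pi)%(2*np.pi)-np.pi
    print('t',round(float(s['t']),2),'pos',np.round(s['tcp_pos'],4),'rot',np.round(s['tool_rot'],4),'w',round(float(s['width']),3),'F',np.round(s['wrist_force'],1))
    print('shift mm',np.round(d,1),'twist',round(-dy,3))
E
python3 - <<'E'
from h import *
F={n:pickle.load(open(n+'0.pkl','rb'))[1] for n in('scene','top')}
t=np.array([(74,50),(713,64),(704,293),(49,281)])/4+[44.6,194.6]
s=np.array([(547,532),(40,172),(170,36),(668,374)])/[4,3.8]+[359.6,239.6]
q=tri(F['top'],t,F['scene'],s);print(q.round(4),q.mean(0))
def dep(n,u,v):
    f=F[n];z=np.median(f['z_map'][v-3:v+4,u-3:u+4]);c,d=rays(f,[(u,v)]);return (c+d[0]*z).round(4)
print('floors',[dep('top',u,v) for u,v in((95,240),(147,240),(197,240))],[dep('scene',u,v) for u,v in((410,286),(447,312),(487,344))],'counter',dep('top',260,330))
plan(.53,.25,.38,20); plan(.474,-.076,.38,-28.2)
E
```

```text
[[5.763e-01 3.618e-01 3.790e-02 8.000e-04]
 [5.783e-01 1.299e-01 3.580e-02 7.000e-04]
 [4.933e-01 1.284e-01 3.510e-02 0.000e+00]
 [4.920e-01 3.615e-01 3.630e-02 3.000e-04]] [5.34996020e-01 2.45415441e-01 3.63100324e-02 4.47715734e-04]
floors [array([0.5333, 0.323 , 0.0106]), array([0.5352, 0.2453, 0.0113]), array([0.5373, 0.1704, 0.0107])] [array([0.5259, 0.173 , 0.0104]), array([0.5237, 0.244 , 0.0107]), array([0.5264, 0.3209, 0.0102])] counter [0.4046 0.0704 0.0008]
t 0.15 pos [0.2056 0.6165 0.4039] rot [3.1415e+00 1.5000e-03 1.2490e+00] w 1.004 F [-0.2  0.3  0.4]
shift mm [-245.   423.7   24.3] twist 0.9
t 0.15 pos [0.2056 0.6165 0.4039] rot [3.1415e+00 1.5000e-03 1.2490e+00] w 1.004 F [-0.2  0.3  0.4]
shift mm [-572.   473.7   24.7] twist 1.741
```

Request:
arm_command(
  motion=[
    {"x": -30, "y": 50, "z": 3, "twist": 0.1},
    {"x": -80, "y": 135, "z": 8, "twist": 0.26},
    {"x": -110, "y": 185, "z": 10, "twist": 0.4},
    {"x": -140, "y": 240, "z": 13, "twist": 0.52},
    {"x": -170, "y": 295, "z": 16, "twist": 0.64},
    {"x": -200, "y": 345, "z": 19, "twist": 0.76},
    {"x": -225, "y": 390, "z": 22, "twist": 0.86},
    {"x": -245, "y": 424, "z": 24, "twist": 0.9},
  ],
  fingers=1,
)

```text
t: 1.15
tcp_pos: [0.5315, 0.2481, 0.3806]
tool_rot: [3.141, -0.0, 0.347]
wrist_force: [1.0, 0.9, -0.1]
width: 0.998
```

```bash
python3 -c "
from h import *
plan(.474,-.076,.36,-28.2)"
```

```text
t 1.15 pos [0.5315 0.2481 0.3806] rot [ 3.1415e+00 -2.0000e-04  3.4660e-01] w 0.998 F [ 1.   0.9 -0.1]
shift mm [-164.1  285.3   20.6] twist 0.839
```

Request:
arm_command(
  motion=[
    {"x": -20, "y": 35, "z": 2, "twist": 0.1},
    {"x": -48, "y": 85, "z": 6, "twist": 0.26},
    {"x": -78, "y": 137, "z": 10, "twist": 0.42},
    {"x": -105, "y": 185, "z": 14, "twist": 0.56},
    {"x": -130, "y": 227, "z": 17, "twist": 0.7},
    {"x": -150, "y": 262, "z": 19, "twist": 0.8},
    {"x": -164, "y": 285, "z": 20, "twist": 0.839},
    {"x": -164, "y": 285, "z": 20, "twist": 0.839},
  ],
)

```text
t: 2.15
tcp_pos: [0.4733, -0.0755, 0.3607]
tool_rot: [-3.141, 0.0, -0.493]
wrist_force: [0.9, 0.5, 0.1]
width: 1.0
```

```bash
cat >> h.py <<'E'
def wframe(name):
    from scipy.spatial.transform import Rotation as Ro
    s=manip.sense(); f=vision.grab_frame('wrist'); save(name,f['color'])
    T=np.eye(4);T[:3,:3]=Ro.from_euler('xyz',s['tool_rot']).as_matrix();T[:3,3]=s['tcp_pos']
    C=np.linalg.inv(T@np.array(f['hand_eye'])); f['rvec']=cv2.Rodrigues(C[:3,:3])[0]; f['tvec']=C[:3,3]
    pickle.dump((s,f),open(name+'.pkl','wb')); return f
E
python3 -c "
from h import *
f=wframe('w1')
plan(.474,-.076,.2127,-28.2)"
```

```text
t 2.2 pos [ 0.4737 -0.0737  0.3607] rot [-3.1408e+00  2.0000e-04 -4.8990e-01] w 1.0 F [0.6 0.9 0. ]
shift mm [  1.3   2.  148. ] twist 0.002
```

View pics/w1.png

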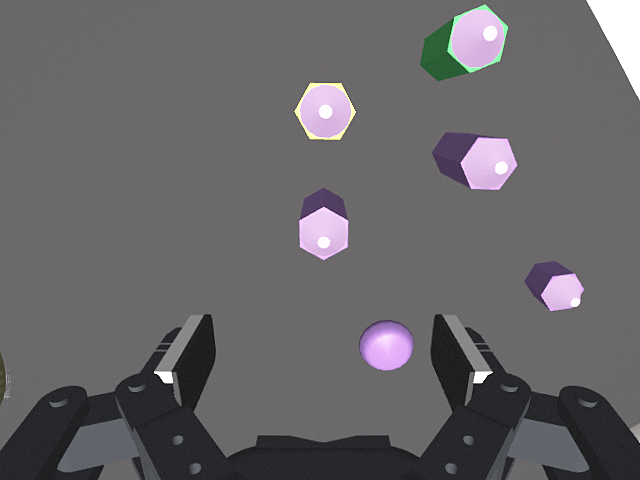

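The wrist view shows tower A's cap at (324,232) with its flats facing the jaws. Tower B is at (489,163) and the short point at (562,292). I'll check the positions by ray-casting this view.

```bash
cat >> h.py <<'E'
def caps(f,seeds,z=.072,lo=(125,30,120)):
    hsv=cv2.cvtColor(f['color'],cv2.COLOR_RGB2HSV); m=cv2.inRange(hsv,lo,(170,255,255)); m|=cv2.inRange(f['color'],(200,190,200),(255,255,255)) & cv2.dilate(m,np.ones((5,5)))
    k,lab,st,ce=cv2.connectedComponentsWithStats(cv2.morphologyEx(m,cv2.MORPH_CLOSE,np.ones((5,5))))
    out=[]
    for u,v in seeds:
        l=lab[v,u]; mm=(lab==l).astype(np.uint8)
        c=max(cv2.findContours(mm,cv2.RETR_EXTERNAL,cv2.CHAIN_APPROX_NONE)[0],key=cv2.contourArea)
        P=plane(f,c.reshape(-1,2),z)[:,:2]
        M=cv2.moments((P*1e5).astype(np.int32).reshape(-1,1,2)); cen=np.array([M['m10'],M['m01']])/M['m00']/1e5
        r=P-cen;th=np.linspace(-np.pi,np.pi,360,endpoint=False);a=np.arctan2(r[:,1],r[:,0]);o=np.argsort(a)
        R=np.interp(th,a[o],np.hypot(*r.T)[o],period=2*np.pi);h=(R*np.exp(-6j*th)).mean()
        print((u,v),'cen',cen.round(4),'flat',round(np.degrees(-np.angle(h)/6)+30,1),'amp',round(abs(h)*1e3,2),'r',R.mean().round(4))
E
python3 -c "
from h import *
f=pickle.load(open('w1.pkl','rb'))[1]
caps(f,[(324,230),(485,163)]);caps(f,[(560,292)],.03)
plan(.474,-.076,.2127,-28.2)"
```

```text
(324, 230) cen [ 0.4737 -0.0755] flat 31.2 amp 0.51 r 0.0181
(485, 163) cen [ 0.5958 -0.0846] flat 0.2 amp 0.53 r 0.0181
(560, 292) cen [ 0.6293 -0.236 ] flat 13.8 amp 0.47 r 0.0183
t 2.2 pos [ 0.4737 -0.0737  0.3607] rot [-3.1408e+00  2.0000e-04 -4.8990e-01] w 1.0 F [0.6 0.9 0. ]
shift mm [  1.3   2.  148. ] twist 0.002
```

Request:
arm_command(
  motion=[
    {"x": 0, "y": 1, "z": 15},
    {"x": 0, "y": 1, "z": 45},
    {"x": 0, "y": 1, "z": 75},
    {"x": 0, "y": 1, "z": 105},
    {"x": 0, "y": 1, "z": 130},
    {"x": 0, "y": 1, "z": 144},
    {"x": 0, "y": 1, "z": 148},
    {"x": 0, "y": 1, "z": 148},
  ],
)

```text
invalid input at $.motion[0]: expected keys x, y, z, twist
```

```bash
python3 -c "
from h import *
wframe('w2')
plan(.4738,-.0757,.2127,-28.2)"
```

```text
t 2.25 pos [ 0.474  -0.0727  0.3607] rot [-3.1409e+00  2.0000e-04 -4.8800e-01] w 0.995 F [0.9 0.1 0.2]
shift mm [  1.3   2.9 148. ] twist 0.004
```

View pics/w2.png

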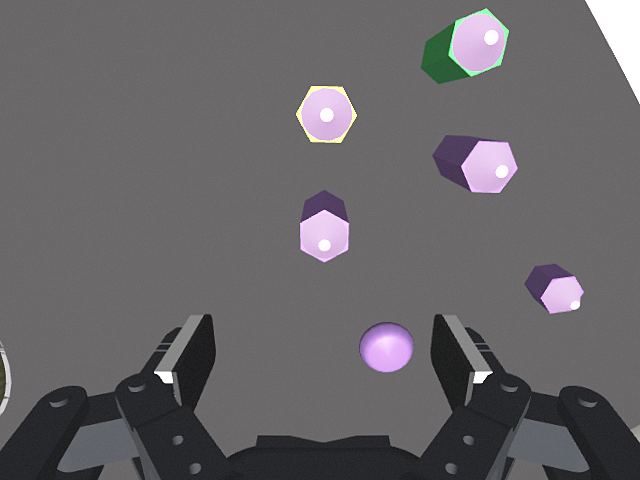

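The view is unchanged apart from a slight drift: A's cap is at (325,235) and the arm is still settling. Every row needs all four keys, so I'll descend in two stages.

Request:
arm_command(
  motion=[
    {"x": 0, "y": 0, "z": 10, "twist": 0},
    {"x": 0, "y": 0, "z": 25, "twist": 0},
    {"x": 0, "y": 0, "z": 30, "twist": 0},
    {"x": 0, "y": 0, "z": 30, "twist": 0},
  ],
)

```text
t: 2.75
tcp_pos: [0.4735, -0.0735, 0.3299]
tool_rot: [3.141, 0.001, -0.49]
wrist_force: [0.1, 0.2, 0.1]
width: 1.0
```

```bash
python3 -c "
from h import *
plan(.4738,-.0757,.2127,-28.2)"
```

```text
t 2.75 pos [ 0.4735 -0.0735  0.3299] rot [ 3.1406e+00  1.3000e-03 -4.8960e-01] w 1.0 F [0.1 0.2 0.1]
shift mm [  1.5   1.7 117.2] twist 0.003
```

Request:
arm_command(
  motion=[
    {"x": 1.5, "y": 2, "z": 15, "twist": 0},
    {"x": 1.5, "y": 2, "z": 40, "twist": 0},
    {"x": 1.5, "y": 2, "z": 65, "twist": 0},
    {"x": 1.5, "y": 2, "z": 90, "twist": 0},
    {"x": 1.5, "y": 2, "z": 108, "twist": 0},
    {"x": 1.5, "y": 2, "z": 117, "twist": 0},
    {"x": 1.5, "y": 2, "z": 117, "twist": 0},
    {"x": 1.5, "y": 2, "z": 117, "twist": 0},
  ],
)

```text
t: 3.75
tcp_pos: [0.4745, -0.0763, 0.2143]
tool_rot: [-3.141, -0.001, -0.49]
wrist_force: [-0.2, 0.2, 0.3]
width: 0.997
```

```bash
python3 -c "
from h import *
wframe('w3')
plan(.4738,-.0757,.2127,-28.2)"
```

```text
t 3.8 pos [ 0.4745 -0.0763  0.2144] rot [-3.1407e+00 -1.3000e-03 -4.9000e-01] w 0.991 F [0.5 0.5 1.2]
shift mm [-0.9 -0.2  1.7] twist 0.002
```

View pics/w3.png

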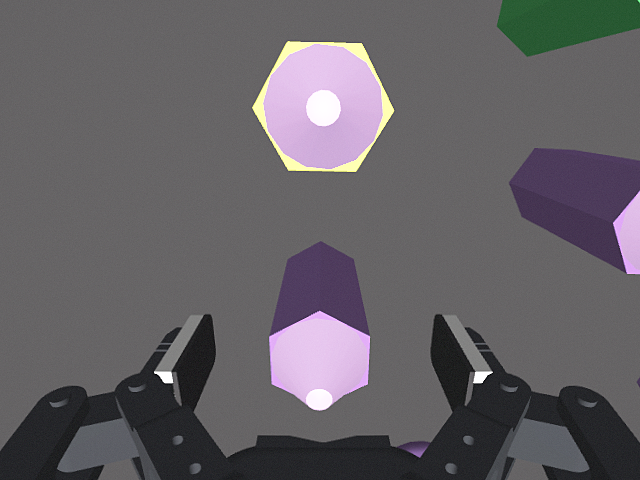

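The tower sits at (320,350), centred between the pads at columns 213 and 432. Closing now.

Request:
arm_command(
  motion=[
    {"x": 0, "y": 0, "z": 0, "twist": 0},
    {"x": 0, "y": 0, "z": 0, "twist": 0},
    {"x": 0, "y": 0, "z": 0, "twist": 0},
    {"x": 0, "y": 0, "z": 0, "twist": 0},
    {"x": 0, "y": 0, "z": 0, "twist": 0},
    {"x": 0, "y": 0, "z": 0, "twist": 0},
    {"x": 0, "y": 0, "z": 0, "twist": 0},
    {"x": 0, "y": 0, "z": 0, "twist": 0},
  ],
  fingers=-1,
)

```text
t: 4.8
tcp_pos: [0.4742, -0.0762, 0.214]
tool_rot: [-3.141, -0.0, -0.49]
wrist_force: [-1.2, 1.3, 5.1]
width: 0.389
```

```bash
python3 -c "
from h import *
plan(.4738,-.0757,.33,-28.2)
plan(.5345,.319,.33,-28.2)"
```

```text
t 4.8 pos [ 0.4742 -0.0762  0.214 ] rot [-3.1412e+00 -1.0000e-04 -4.9000e-01] w 0.389 F [-1.2  1.3  5.1]
shift mm [  -0.6   -0.3 -116. ] twist 0.002
t 4.8 pos [ 0.4742 -0.0762  0.214 ] rot [-3.1412e+00 -1.0000e-04 -4.9000e-01] w 0.389 F [-1.2  1.3  5.1]
shift mm [-132.8 -377.1 -115.8] twist 0.002
```

Request:
arm_command(
  motion=[
    {"x": 0, "y": 0, "z": -4, "twist": 0},
    {"x": 0, "y": 0, "z": -15, "twist": 0},
    {"x": 0, "y": 0, "z": -35, "twist": 0},
    {"x": 0, "y": 0, "z": -60, "twist": 0},
    {"x": 0, "y": 0, "z": -85, "twist": 0},
    {"x": 0, "y": 0, "z": -105, "twist": 0},
    {"x": 0, "y": 0, "z": -115, "twist": 0},
    {"x": 0, "y": 0, "z": -118, "twist": 0},
  ],
)

```text
t: 5.8
tcp_pos: [0.4741, -0.0763, 0.3321]
tool_rot: [-3.141, -0.001, -0.49]
wrist_force: [-1.3, 0.7, -1.9]
width: 0.389
```

```bash
python3 -c "
from h import *
wframe('w4')
plan(.5345,.319,.332,-28.2)"
```

```text
t 5.85 pos [ 0.474  -0.0763  0.3319] rot [-3.1413e+00 -1.0000e-04 -4.9000e-01] w 0.386 F [ 1.1  0.6 -1.1]
shift mm [-132.6 -377.2    0. ] twist 0.002
```

View pics/w4.png

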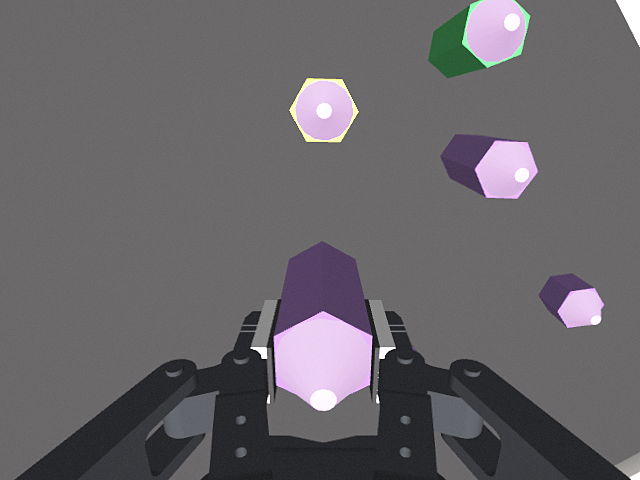

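The tower is held upright at (323,350) and the underside is about 118 mm up. Next it goes over the far cell.

Request:
arm_command(
  motion=[
    {"x": -5, "y": -14, "z": 0, "twist": 0},
    {"x": -17, "y": -48, "z": 0, "twist": 0},
    {"x": -33, "y": -94, "z": 0, "twist": 0},
    {"x": -50, "y": -142, "z": 0, "twist": 0},
    {"x": -67, "y": -190, "z": 0, "twist": 0},
    {"x": -84, "y": -238, "z": 0, "twist": 0},
    {"x": -100, "y": -284, "z": 0, "twist": 0},
    {"x": -113, "y": -322, "z": 0, "twist": 0},
  ],
)

```text
t: 6.85
tcp_pos: [0.5249, 0.2646, 0.3303]
tool_rot: [3.14, 0.002, -0.487]
wrist_force: [0.7, -0.1, -0.8]
width: 0.387
```

```bash
python3 -c "
from h import *
plan(.5345,.319,.332,-28.2)"
```

```text
t 6.85 pos [0.5249 0.2646 0.3303] rot [ 3.1404e+00  1.7000e-03 -4.8740e-01] w 0.387 F [ 0.7 -0.1 -0.8]
shift mm [-17.1 -52.6  -1.8] twist 0.005
```

Request:
arm_command(
  motion=[
    {"x": -10, "y": -28, "z": 0, "twist": 0},
    {"x": -16, "y": -48, "z": 0, "twist": 0},
    {"x": -18, "y": -53, "z": 0, "twist": 0},
    {"x": -18, "y": -53, "z": 0, "twist": 0},
    {"x": -18, "y": -53, "z": 0, "twist": 0},
  ],
)

```text
t: 7.48
tcp_pos: [0.5353, 0.3147, 0.3318]
tool_rot: [3.141, -0.0, -0.492]
wrist_force: [-0.1, 0.2, -1.4]
width: 0.389
```

```bash
python3 -c "
from h import *
f=vision.grab_frame('top');save('t5',f['color'])
plan(.5345,.319,.224,-28.2)"
```

```text
t 7.53 pos [0.5353 0.3148 0.332 ] rot [ 3.1415e+00 -3.0000e-04 -4.9200e-01] w 0.389 F [-0.4 -0.3 -1.9]
shift mm [ -2.7  -3.3 108. ] twist 0.0
```

View pics/t5.png

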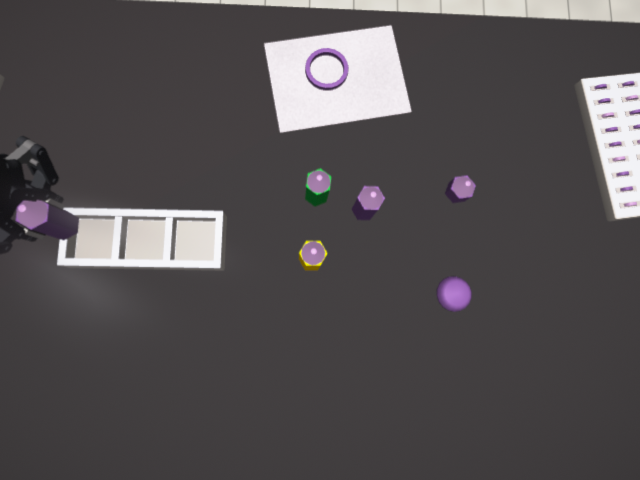

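The top view shows the tower at (45,218), above the left cell with parallax and moved with the arm. Lowering in stages.

Request:
arm_command(
  motion=[
    {"x": -3, "y": -3, "z": 5, "twist": 0},
    {"x": -3, "y": -3, "z": 20, "twist": 0},
    {"x": -3, "y": -3, "z": 42, "twist": 0},
    {"x": -3, "y": -3, "z": 62, "twist": 0},
    {"x": -3, "y": -3, "z": 80, "twist": 0},
    {"x": -3, "y": -3, "z": 93, "twist": 0},
    {"x": -3, "y": -3, "z": 98, "twist": 0},
    {"x": -3, "y": -3, "z": 100, "twist": 0},
  ],
)

```text
t: 8.52
tcp_pos: [0.534, 0.3204, 0.2318]
tool_rot: [-3.141, -0.0, -0.49]
wrist_force: [0.6, -0.2, -2.5]
width: 0.391
```

Request:
arm_command(
  motion=[
    {"x": 0, "y": 0, "z": 1, "twist": 0},
    {"x": 0, "y": 0, "z": 2.5, "twist": 0},
    {"x": 0, "y": 0, "z": 4, "twist": 0},
    {"x": 0, "y": 0, "z": 5, "twist": 0},
  ],
)

```text
t: 9.02
tcp_pos: [0.5338, 0.3204, 0.2268]
tool_rot: [-3.141, -0.0, -0.49]
wrist_force: [-1.1, -0.0, -1.8]
width: 0.388
```

```bash
python3 -c "
from h import *
f=wframe('w6')
plan(.5345,.319,.224,-28.2)"
```

```text
t 9.07 pos [0.5337 0.3203 0.2266] rot [ 3.1416  0.     -0.49  ] w 0.389 F [-1.  -0.2 -2.3]
shift mm [1.3 0.8 2.6] twist 0.002
```

View pics/w6.png

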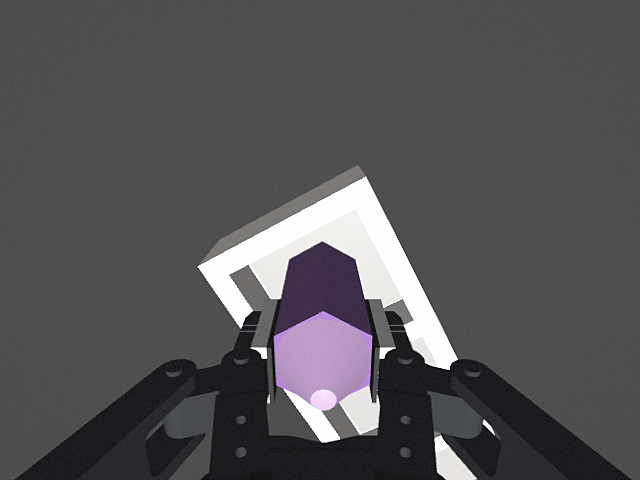

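The tower is inside the end cell, with its foot near (322,250) clear of the walls. Lowering to contact.

Request:
arm_command(
  motion=[
    {"x": 0, "y": 0, "z": 1, "twist": 0},
    {"x": 0, "y": 0, "z": 2, "twist": 0},
    {"x": 0, "y": 0, "z": 2.5, "twist": 0},
    {"x": 0, "y": 0, "z": 3, "twist": 0},
  ],
)

```text
t: 9.57
tcp_pos: [0.5338, 0.3203, 0.2241]
tool_rot: [-3.142, 0.0, -0.49]
wrist_force: [-2.2, -1.0, 3.3]
width: 0.386
```

Contact: the vertical force went from −2 to +3.3 N. Releasing.

Request:
arm_command(
  motion=[
    {"x": 0, "y": 0, "z": 0, "twist": 0},
    {"x": 0, "y": 0, "z": 0, "twist": 0},
    {"x": 0, "y": 0, "z": 0, "twist": 0},
    {"x": 0, "y": 0, "z": 0, "twist": 0},
    {"x": 0, "y": 0, "z": 0, "twist": 0},
    {"x": 0, "y": 0, "z": 0, "twist": 0},
  ],
  fingers=1,
)

```text
t: 10.32
tcp_pos: [0.5337, 0.3204, 0.2237]
tool_rot: [-3.142, -0.0, -0.49]
wrist_force: [-1.1, -0.7, 0.4]
width: 0.997
```

Request:
arm_command(
  motion=[
    {"x": 0, "y": 0, "z": -5, "twist": 0},
    {"x": 0, "y": 0, "z": -20, "twist": 0},
    {"x": 0, "y": 0, "z": -45, "twist": 0},
    {"x": 0, "y": 0, "z": -75, "twist": 0},
    {"x": 0, "y": 0, "z": -100, "twist": 0},
    {"x": 0, "y": 0, "z": -120, "twist": 0},
    {"x": 0, "y": 0, "z": -132, "twist": 0},
    {"x": 0, "y": 0, "z": -136, "twist": 0},
  ],
)

```text
t: 11.32
tcp_pos: [0.5338, 0.3203, 0.3605]
tool_rot: [-3.141, -0.0, -0.49]
wrist_force: [0.7, 0.0, 1.2]
width: 1.001
```

```bash
python3 -c "
from h import *
f=wframe('w7')
plan(.5956,-.085,.36,0)"
```

```text
t 11.38 pos [0.5338 0.3204 0.3603] rot [-3.1412e+00 -2.0000e-04 -4.9000e-01] w 1.002 F [0.4 0.3 0. ]
shift mm [2.453e+02 3.286e+02 2.000e-01] twist -0.49
```

View pics/w7.png

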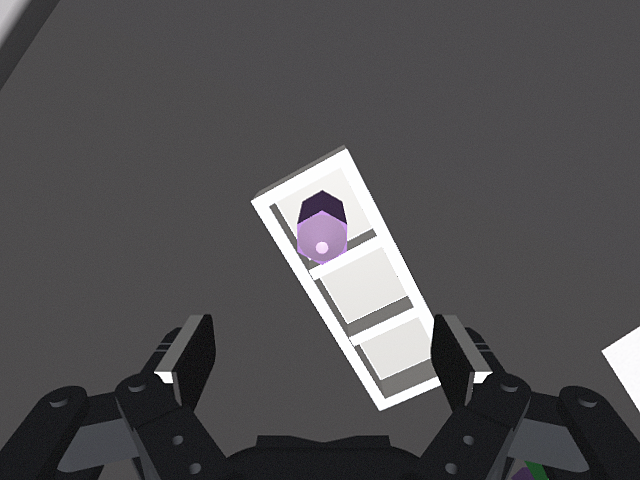

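The tower stands upright in the end cell, cap at (322,236). On to tower B.

Request:
arm_command(
  motion=[
    {"x": 15, "y": 20, "z": 0, "twist": -0.05},
    {"x": 45, "y": 60, "z": 0, "twist": -0.12},
    {"x": 82, "y": 110, "z": 0, "twist": -0.2},
    {"x": 118, "y": 158, "z": 0, "twist": -0.28},
    {"x": 154, "y": 206, "z": 0, "twist": -0.36},
    {"x": 188, "y": 252, "z": 0, "twist": -0.43},
    {"x": 218, "y": 292, "z": 0, "twist": -0.48},
    {"x": 237, "y": 317, "z": 0, "twist": -0.49},
  ],
)

```text
t: 12.38
tcp_pos: [0.5932, -0.0742, 0.3588]
tool_rot: [3.141, 0.002, -0.003]
wrist_force: [0.6, 1.1, -0.1]
width: 1.003
```

```bash
python3 -c "
from h import *
plan(.5956,-.085,.36,0)"
```

```text
t 12.38 pos [ 0.5932 -0.0742  0.3588] rot [ 3.1405e+00  1.6000e-03 -2.9000e-03] w 1.003 F [ 0.6  1.1 -0.1]
shift mm [ 2.4 10.8 -1.2] twist -0.003
```

Request:
arm_command(
  motion=[
    {"x": 2.5, "y": 8, "z": 0, "twist": 0},
    {"x": 2.5, "y": 11, "z": 5, "twist": 0},
    {"x": 2.5, "y": 11, "z": 20, "twist": 0},
    {"x": 2.5, "y": 11, "z": 30, "twist": 0},
    {"x": 2.5, "y": 11, "z": 30, "twist": 0},
    {"x": 2.5, "y": 11, "z": 30, "twist": 0},
  ],
)

```text
t: 13.12
tcp_pos: [0.5963, -0.0815, 0.3298]
tool_rot: [-3.142, -0.0, 0.001]
wrist_force: [0.1, -0.9, 0.7]
width: 1.001
```

```bash
python3 -c "
from h import *
f=wframe('w8')
plan(.5956,-.085,.214,0)"
```

```text
t 13.18 pos [ 0.5964 -0.0817  0.3301] rot [-3.1416e+00 -8.0000e-04  4.0000e-04] w 1.003 F [ 0.  -0.7 -0. ]
shift mm [ -0.8   3.3 116.1] twist 0.0
```

View pics/w8.png

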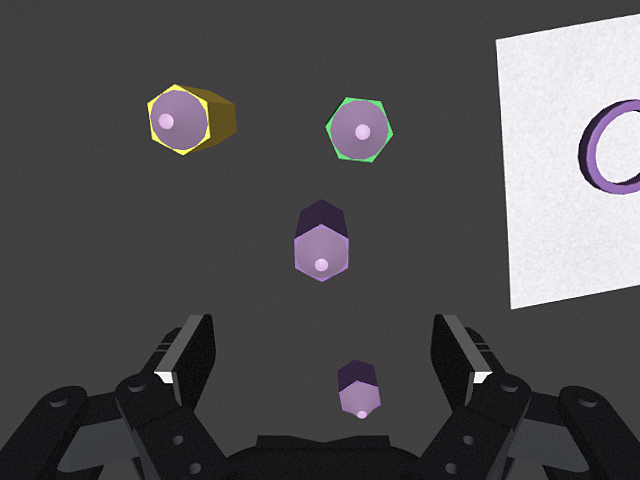

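Tower B's cap is at (322,253), aligned with the jaws. The short point at (360,398) is well clear.

Request:
arm_command(
  motion=[
    {"x": -0.5, "y": 3.5, "z": 10, "twist": 0},
    {"x": -0.5, "y": 3.5, "z": 35, "twist": 0},
    {"x": -0.5, "y": 3.5, "z": 62, "twist": 0},
    {"x": -0.5, "y": 3.5, "z": 88, "twist": 0},
    {"x": -0.5, "y": 3.5, "z": 107, "twist": 0},
    {"x": -0.5, "y": 3.5, "z": 116, "twist": 0},
    {"x": -0.5, "y": 3.5, "z": 116, "twist": 0},
    {"x": -0.5, "y": 3.5, "z": 116, "twist": 0},
  ],
)

```text
t: 14.18
tcp_pos: [0.5962, -0.0855, 0.2147]
tool_rot: [3.142, -0.002, -0.0]
wrist_force: [1.2, -0.6, -0.2]
width: 1.002
```

```bash
python3 -c "
from h import *
f=wframe('w9')
plan(.5956,-.085,.214,0)"
```

```text
t 14.22 pos [ 0.5962 -0.0855  0.2148] rot [-3.1416e+00 -1.9000e-03 -0.0000e+00] w 0.998 F [-0.1 -0.7 -0.8]
shift mm [-0.6 -0.5  0.8] twist -0.0
```

View pics/w9.png

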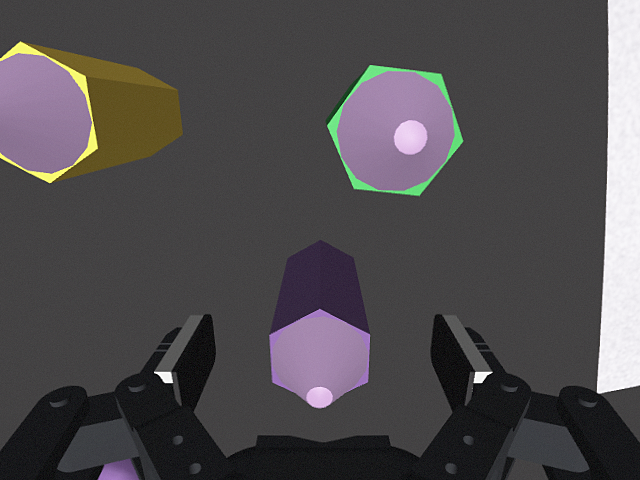

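Tower B is centred between the pads at (320,350). Closing and lifting.

Request:
arm_command(
  motion=[
    {"x": 0, "y": 0, "z": 0, "twist": 0},
    {"x": 0, "y": 0, "z": 0, "twist": 0},
    {"x": 0, "y": 0, "z": 0, "twist": 0},
    {"x": 0, "y": 0, "z": 0, "twist": 0},
    {"x": 0, "y": 0, "z": 0, "twist": 0},
    {"x": 0, "y": 0, "z": 0, "twist": 0},
    {"x": 0, "y": 0, "z": 0, "twist": 0},
    {"x": 0, "y": 0, "z": 0, "twist": 0},
  ],
  fingers=-1,
)

```text
t: 15.22
tcp_pos: [0.5959, -0.0855, 0.2141]
tool_rot: [-3.142, -0.001, -0.0]
wrist_force: [-1.0, 0.6, 5.8]
width: 0.389
```

Request:
arm_command(
  motion=[
    {"x": 0, "y": 0, "z": -4, "twist": 0},
    {"x": 0, "y": 0, "z": -15, "twist": 0},
    {"x": 0, "y": 0, "z": -35, "twist": 0},
    {"x": 0, "y": 0, "z": -60, "twist": 0},
    {"x": 0, "y": 0, "z": -85, "twist": 0},
    {"x": 0, "y": 0, "z": -105, "twist": 0},
    {"x": 0, "y": 0, "z": -115, "twist": 0},
    {"x": 0, "y": 0, "z": -118, "twist": 0},
  ],
)

```text
t: 16.23
tcp_pos: [0.5957, -0.0854, 0.3323]
tool_rot: [-3.141, -0.001, 0.0]
wrist_force: [0.1, -0.5, -2.0]
width: 0.388
```

```bash
python3 -c "
from h import *
f=wframe('w10')
plan(.5353,.171,.332,0)"
```

```text
t 16.27 pos [ 0.5956 -0.0854  0.332 ] rot [-3.1414e+00 -1.0000e-04  1.0000e-04] w 0.383 F [-1.  -0.3 -2.3]
shift mm [ -60.3 -256.4    0. ] twist 0.0
```

View pics/w10.png

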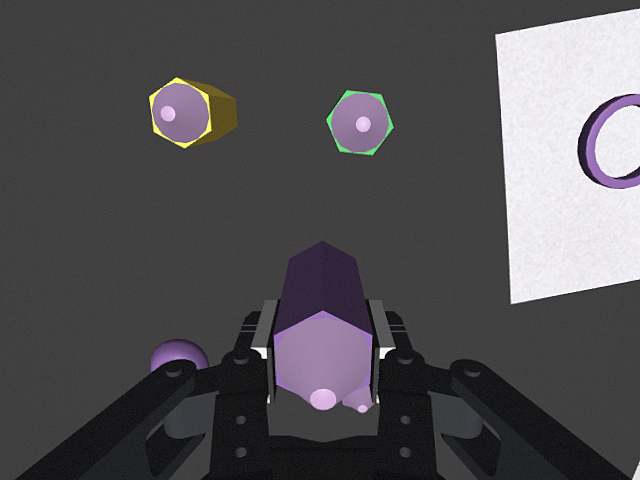

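Tower B is held upright at (323,350). Carrying it to the near cell.

Request:
arm_command(
  motion=[
    {"x": -3, "y": -12, "z": 0, "twist": 0},
    {"x": -10, "y": -42, "z": 0, "twist": 0},
    {"x": -20, "y": -85, "z": 0, "twist": 0},
    {"x": -31, "y": -132, "z": 0, "twist": 0},
    {"x": -42, "y": -178, "z": 0, "twist": 0},
    {"x": -51, "y": -217, "z": 0, "twist": 0},
    {"x": -57, "y": -244, "z": 0, "twist": 0},
    {"x": -60, "y": -256, "z": 0, "twist": 0},
  ],
)

```text
t: 17.27
tcp_pos: [0.5344, 0.1733, 0.3308]
tool_rot: [-3.142, 0.002, 0.004]
wrist_force: [-0.1, -0.9, -1.8]
width: 0.388
```

Request:
arm_command(
  motion=[
    {"x": 0, "y": 0, "z": 0, "twist": 0},
    {"x": 0, "y": 0, "z": 0, "twist": 0},
    {"x": 0, "y": 0, "z": 0, "twist": 0},
  ],
)

```text
t: 17.65
tcp_pos: [0.5361, 0.1691, 0.3317]
tool_rot: [3.141, -0.0, -0.002]
wrist_force: [0.3, 0.2, -1.0]
width: 0.388
```

```bash
python3 -c "
from h import *
plan(.5353,.171,.224,0)"
```

```text
t 17.65 pos [0.5361 0.1691 0.3317] rot [ 3.1411e+00 -1.0000e-04 -2.4000e-03] w 0.388 F [ 0.3  0.2 -1. ]
shift mm [ -0.8  -2.  107.7] twist -0.002
```

Request:
arm_command(
  motion=[
    {"x": -1, "y": -1.5, "z": 5, "twist": 0},
    {"x": -1, "y": -1.5, "z": 20, "twist": 0},
    {"x": -1, "y": -1.5, "z": 42, "twist": 0},
    {"x": -1, "y": -1.5, "z": 62, "twist": 0},
    {"x": -1, "y": -1.5, "z": 80, "twist": 0},
    {"x": -1, "y": -1.5, "z": 93, "twist": 0},
    {"x": -1, "y": -1.5, "z": 98, "twist": 0},
    {"x": -1, "y": -1.5, "z": 100, "twist": 0},
  ],
)

```text
t: 18.65
tcp_pos: [0.5349, 0.1721, 0.2318]
tool_rot: [-3.141, -0.0, 0.0]
wrist_force: [0.5, 0.1, -0.5]
width: 0.392
```

Request:
arm_command(
  motion=[
    {"x": 0, "y": 0, "z": 1, "twist": 0},
    {"x": 0, "y": 0, "z": 2.5, "twist": 0},
    {"x": 0, "y": 0, "z": 4, "twist": 0},
    {"x": 0, "y": 0, "z": 5, "twist": 0},
  ],
)

```text
t: 19.15
tcp_pos: [0.5347, 0.1721, 0.2268]
tool_rot: [-3.141, -0.0, 0.0]
wrist_force: [-0.1, 0.3, -1.5]
width: 0.387
```

```bash
python3 -c "
from h import *
f=wframe('w11')
plan(.5353,.171,.224,0)"
```

```text
t 19.2 pos [0.5346 0.1721 0.2266] rot [-3.1416e+00  0.0000e+00  1.0000e-04] w 0.388 F [-0.2 -1.2 -2.1]
shift mm [0.7 1.1 2.6] twist 0.0
```

View pics/w11.png

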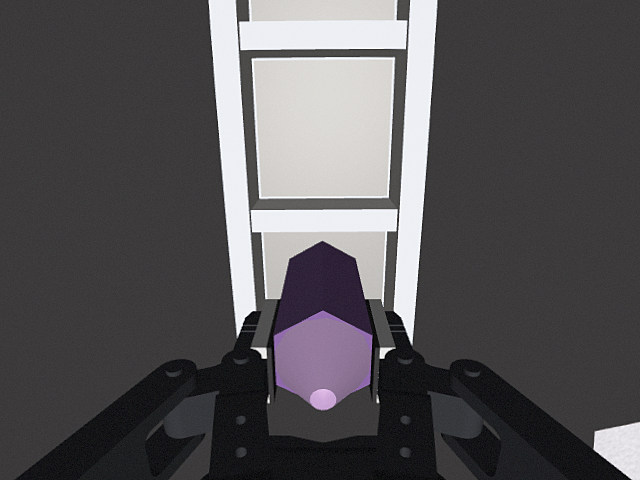

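Tower B is in the near cell, centred across it at x≈322, with the empty middle cell at (322,125). Lowering to contact.

Request:
arm_command(
  motion=[
    {"x": 0, "y": 0, "z": 1, "twist": 0},
    {"x": 0, "y": 0, "z": 2, "twist": 0},
    {"x": 0, "y": 0, "z": 2.5, "twist": 0},
    {"x": 0, "y": 0, "z": 3, "twist": 0},
  ],
)

```text
t: 19.7
tcp_pos: [0.5347, 0.1721, 0.2241]
tool_rot: [-3.141, 0.0, 0.0]
wrist_force: [-1.9, 0.7, 3.3]
width: 0.391
```

Request:
arm_command(
  motion=[
    {"x": 0, "y": 0, "z": 0, "twist": 0},
    {"x": 0, "y": 0, "z": 0, "twist": 0},
    {"x": 0, "y": 0, "z": 0, "twist": 0},
    {"x": 0, "y": 0, "z": 0, "twist": 0},
    {"x": 0, "y": 0, "z": 0, "twist": 0},
    {"x": 0, "y": 0, "z": 0, "twist": 0},
  ],
  fingers=1,
)

```text
t: 20.45
tcp_pos: [0.5347, 0.1721, 0.2237]
tool_rot: [-3.142, -0.0, -0.0]
wrist_force: [0.3, -1.1, -0.7]
width: 1.002
```

Request:
arm_command(
  motion=[
    {"x": 0, "y": 0, "z": -5, "twist": 0},
    {"x": 0, "y": 0, "z": -20, "twist": 0},
    {"x": 0, "y": 0, "z": -45, "twist": 0},
    {"x": 0, "y": 0, "z": -75, "twist": 0},
    {"x": 0, "y": 0, "z": -100, "twist": 0},
    {"x": 0, "y": 0, "z": -125, "twist": 0},
    {"x": 0, "y": 0, "z": -145, "twist": 0},
    {"x": 0, "y": 0, "z": -150, "twist": 0},
  ],
)

```text
t: 21.45
tcp_pos: [0.5351, 0.172, 0.3763]
tool_rot: [-3.14, -0.004, -0.0]
wrist_force: [0.1, 0.9, 1.2]
width: 1.0
```

Request:
arm_command(
  motion=[
    {"x": 0, "y": 30, "z": 0, "twist": 0},
    {"x": 0, "y": 80, "z": 0, "twist": 0},
    {"x": 0, "y": 130, "z": 0, "twist": 0},
    {"x": 0, "y": 170, "z": 0, "twist": 0},
    {"x": 0, "y": 190, "z": 0, "twist": 0},
    {"x": 0, "y": 200, "z": 0, "twist": 0},
    {"x": 0, "y": 200, "z": 0, "twist": 0},
    {"x": 0, "y": 200, "z": 0, "twist": 0},
  ],
)

```text
t: 22.45
tcp_pos: [0.5347, -0.0265, 0.3735]
tool_rot: [-3.141, 0.0, 0.002]
wrist_force: [0.8, -0.2, 0.3]
width: 0.998
```

```bash
python3 - <<'E'
from h import *
for n in('scene','top'):
    f=vision.grab_frame(n); save(n+'9',f['color']); pickle.dump((0,f),open(n+'9.pkl','wb'))
plan(0.535,0,.37,0)
E
```

```text
t 22.55 pos [ 0.5348 -0.0266  0.3736] rot [-3.1413e+00  2.0000e-04  2.1000e-03] w 0.998 F [ 0.5 -0.4  1.1]
shift mm [  0.3 -26.6   3.6] twist 0.002
```

View pics/scene9.png

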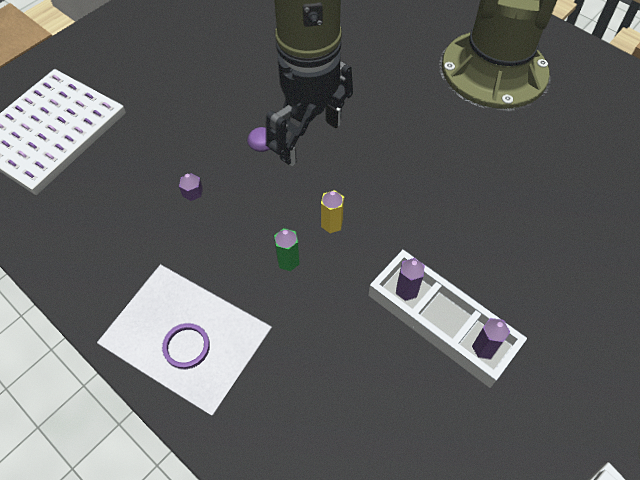

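View pics/top9.png

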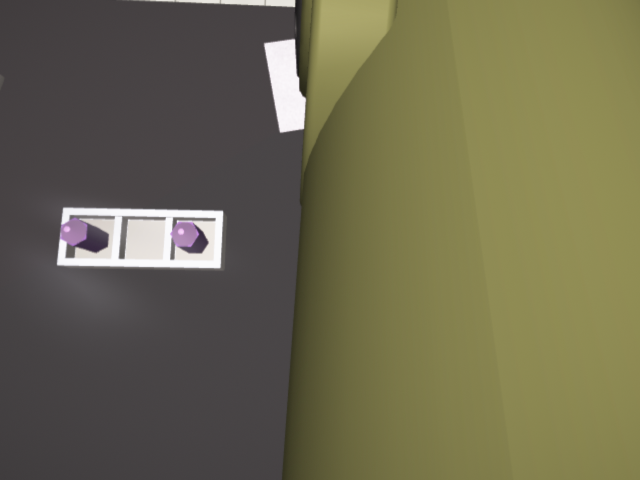

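Both towers stand in the end cells: scene (411,278) and (492,338), top (186,235) and (74,232). The short point is unmoved at (190,185). A final numeric check, then hand in.

```bash
python3 - <<'E'
from h import *
F={n:pickle.load(open(n+'9.pkl','rb'))[1] for n in('scene','top')}
f=F['top'];caps(f,[(186,235),(75,232)],.082,(125,40,100))
caps(F['scene'],[(411,266),(496,327)],.082,(125,40,90))
f0=pickle.load(open('scene0.pkl','rb'))[1]
for q in (f0,F['scene']): caps(q,[(189,182)],.03)
def tipz(n,box):
    x0,y0,x1,y1=box;g=cv2.GaussianBlur(F[n]['color'].astype(np.float32),(0,0),.8).min(2)[y0:y1,x0:x1];i=np.unravel_index(g.argmax(),g.shape);return (x0+i[1],y0+i[0])
for bt,bs in (((178,225,196,245),(402,257,420,275)),((62,224,82,242),(488,318,508,332))):
    a,b=tipz('top',bt),tipz('scene',bs);print(a,b,tri(F['top'],[a],F['scene'],[b]).round(4))
E
```

```text
(186, 235) cen [0.5342 0.1731] flat 58.9 amp 0.41 r 0.0193
(75, 232) cen [0.534  0.3209] flat 36.2 amp 0.39 r 0.0188
(411, 266) cen [0.5345 0.1718] flat 56.4 amp 0.55 r 0.0186
(496, 327) cen [0.5331 0.3209] flat 31.7 amp 0.68 r 0.0185
(189, 182) cen [ 0.6288 -0.235 ] flat 12.5 amp 0.51 r 0.0174
(189, 182) cen [ 0.6287 -0.2351] flat 11.7 amp 0.51 r 0.0173
(np.int64(181), np.int64(231)) (np.int64(407), np.int64(257)) [[0.5357 0.1658 0.1091 0.0098]]
(np.int64(62), np.int64(241)) (np.int64(507), np.int64(325)) [[0.5199 0.3304 0.0872 0.0031]]
```

The cap centres cast at shoulder height 82 mm agree between the two views to about 1 mm, so both stones are on the cell floors. The tip-triangulation line is invalid because its peaks fell on box edges and the white rim. Handing in.

```bash
python3 -c "
from bench import manip
print(manip.hand_in(), manip.sense()['t'])"
```

```text
the job is handed in; nothing more can be done
the job is handed in; nothing more can be done
```

Both tall amethyst points now stand upright in the two end cells of the white crate, and I handed the job in at about 22.6 s of the 58 s allowed. I lowered each one until the wrist felt the floor (vertical force going from about −2 to +3.3 N), then opened the fingers and moved the arm clear.

- **Positions:** After release, the scene and top views put the stones at about (0.534, 0.172) and (0.534, 0.321). That is about 2 mm from the cell centres, against the 20 mm allowed.
- **Height:** Cast at the expected shoulder height of 82 mm, the two views agree to about 1 mm. That and the contact height (10 mm above the counter grasp) put the stones on the cell floors.
- **Short point:** It has not moved; its measured position changed by about 0.1 mm.
- **Failed or disagreeing checks:**
  - My last check, triangulating the tips, failed because it picked the box edges or the crate rim instead. I discarded it and did not redo it.
  - Crate rim height from two views came out at 35–38 mm (mean 36.3) against the stated 38 mm, within the calibration error.
  - I had no numeric tilt reading after release; the stones look upright in both views.

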